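Wheel the under-sink caddy onto its parking mark

ROBOT

A 6-joint arm with a two-finger parallel gripper is mounted at the origin on the work surface. World frame = base frame: x ahead of the robot, y to its left, z up, the work surface at z = 0. Lengths are in m, angles in rad, forces in N, time in s.
With the tool pointing down it reaches from about 0.425 to 0.95 m from the base axis. Payload 3.5 kg.
Tool frame: the origin (TCP) lies at the very end of the fingers, on their centre line; the grasp point (between the pads) lies ctrl.grip_point_offset behind it (ctrl.grip_point_offset is the distance from the TCP to the grasp point, in m); z points along the fingers, y is the direction in which the jaws open and shut (so a half turn about z gives the same grasp; the last joint's range is limited). The gripper opens to 85 mm and grips with 20 to 120 N. Pads are 22 mm wide; open, the fingers measure 114 mm over their backs; the gripper's body (76 mm by 85 mm) begins 54 mm behind the grasp point. The pads swing forward as they close: fully open they stand 13 mm farther back than shut.
Start: joints at [-1.455, 0.286, 1.577, -0, 1.279, -0.15], TCP at [0.177, -0.651, 0.231] pointing down, gripper open.
Joint ranges: [-2.77, 2.77], [-0.9, 2.22], [0.21, 2.48], [-1.53, 4.67], [0.24, 2.81], [-2.84, 2.84]. Speed limits (rad/s): [2.79, 2.79, 3.14, 3.14, 3.14, 3.14].

INTERFACE

Orientations are given as a unit quaternion [x, y, z, w].
In Python, from plant import telemetry, imaging, ticket, finder, ctrl gives the robot as it stands. The module is installed in compiled form; this text tells all that it offers.
- The arm moves only by the shell command python3 -m crank 'ROWS' [FORCE]. ROWS is JSON, a list of rows, each a list of 7 numbers: the shift along the tool's x, y, z scaled (see below), then the turn, a rotation vector about the tool's x, y, z scaled (see below), then the opening, from 0 (shut) to 1 (fully open). A call has 1 to 12 rows; each row is the pose to reach, as a shift and turn from the pose commanded when the call began, along the tool's axes at that moment; what a row does not reach only later rows make up. The controller multiplies each number of a shift by 0.15 m and each number of a turn by 90 degrees. A row lasts 1/10 s, in which the tool goes at most 50 mm and 8.59 degrees, less where a joint would pass 70% of its speed; a pose out of reach is approached as far as the arm can. A call with a number of a shift or a turn outside -1 to 1 is refused whole. A call with a gripper value outside its range is refused whole. The fingers move at their own pace and stop on an object; FORCE is the grip in N (left out, the last holds). Time passes only in rows, so rows that repeat a pose let the fingers close. It gives the time, the measured TCP pose, the force and the opening at its end, in the units of the state.
- telemetry.get_state(): the state, without advancing time (a new reading comes with each control period).
- imaging.read_camera(name): name is "side" or "top" or "wrist"; returns a dict with "pixels" (384x512x3 uint8, red, green, blue), "vfov" (degrees; the focal length in pixels is half the picture's height over the tangent of half this angle, whatever the lens; pixels are square), "cx", "cy" (the principal point, pixels), "rvec" (rotation vector, rad) and "tvec" (3), from world to camera coordinates, as OpenCV has them. Camera axes: x right, y down, z forward; pixel columns grow to the right and rows downward; lengths in m; the calibration is good to about 2 mm. A picture is of the moment at which its call begins. There is no depth.
- ticket.sign_off(): hands the job in, once; it reports no verdict.
Trained networks look in a picture, given as the dict that the camera call returned (one of the last four; its "shot" number tells which), for a name from the list of things; names that differ only in an ending like _2 or _b are one class to them, and where a whole thing is asked for, a point or a joint stands for the part that bears it (a point fixed in the world has none). Each returns a list of dicts, best first, with "confidence" (0 to 1); they miss things now and then, are a little off and sometimes report something else, mostly with a low value. They report only what shows in the picture. A call takes as long as a camera call. They do not tell look-alikes from the thing itself.
- finder.masks_of(label, picture): "pixels" (384x512 bool, what is visible of it) and "extent" ([left, top, right, bottom] in pixels, round what is visible of it).
- finder.pinpoint(label, picture): "location" ([row, column] in pixels: a listed point, or the origin of a listed thing).
The state is a dict: "time": time; "qpos": joint angles; "dq": joint speeds; "joint_efforts": joint torques, N m; "eef_pos": TCP position; "tcp_rot": TCP orientation; "contact_force": force on the tool from outside, world axes, zero at the start; "wrist_torque": the same for the moment, N m; "opening": opening from 0.0 (shut) to 1.0 (fully open).
Only numpy, scipy, OpenCV 4.12 (cv2) and the standard library are available. Lean on these libraries where they do the work, as an engineer would, in place of code of your own. Each camera call takes 0.05 s, during which the arm holds its last target.

TASK

The orange scoop is lying on the caddy's yellow parking mark: first lay it inside the green caddy and let go. Then, with the scoop aboard and the wheels kept on the tray, push the caddy straight along its length until all four castors trail straight, steer it round the clutter, and leave it standing centred in the yellow outline and square to it, run in straight so that all four castors are again in line with the caddy. Do not knock or shift the jar, bottle, toolbox or valve.

Things in the scene. Friction and masses are not known exactly. Their poses are not given: they have to be found in the camera images.
- caddy: Green caddy on 4 swivel castors, loose, about 0.7 kg. Origin on the tray floor under its middle, z up; 186 mm long (x) over its two white push bars, 100 mm wide (120 over crosswise castors). Tub inside 157 x 92 mm, floor 33 mm and rim 55 mm above origin. Ends alike: either may lead. It rolls easily any way; castors swing to trail within about 50 mm of straight travel.
- bar_a (a point): Middle of the white push bar at the caddy's +x end: level, along the caddy's y, 90 mm long, 14 x 14 mm in section, on two posts 37 mm either side of the middle. The point is 86 mm from the caddy's middle, 100 mm above the tray floor. Open above: can be pinched from above.
- bar_b (a point): The like bar at the caddy's -x end, 86 mm from the middle, 100 mm above the tray floor.
- scoop_grip (a point): Point on the handle of the orange scoop (122 mm long, 60 g, loose), mid-thickness, 24 mm above its flat underside, 22 mm behind its mid-length; x points from handle to bowl, z up. Handle along x, 16 mm wide, 12 mm thick, reaching 38 mm behind the point and 22 mm ahead of it, where the bowl starts (62 long, 50 wide, 30 high, resting flat).
- mark: Parking mark: flat outline of yellow tape on the tray floor, 240 x 160 mm outside, 220 x 140 mm inside, fixed, not felt by wheels; the tray floor is flat, 2 mm above the work surface. Origin at its centre, x along its long side. Either end of the caddy may face either way.
- jar: Glass storage jar with metal lid, loose, 84 mm across, 115 mm high; origin at the centre of its underside. Leave alone.
- bottle: Blue bottle with white twist cap, loose, 70 mm across, 145 mm high; origin at the centre of its underside. Leave alone.
- toolbox: Grey toolbox and two steel clip latches, loose, 2.2 kg, 138 mm deep along its x, 254 mm along its y, 137 mm high with handle; origin under the middle of its latch face, the box lying to +x of it. Leave alone.
- valve: Chrome shutoff valve on a riser, fixed: upright pipe with foot 60 mm across, 113 mm high, short level spout to its -x, lever at the top reaching 45 mm to its +y and 21 mm to -y of the pipe. Origin on the tray floor under the spout end, 45 mm to the -x of the pipe. Leave alone.
- swivel_pp (a point): Swivel axis of the castor at the caddy's +x +y corner (60 mm along, 36 mm across from the middle, 25 mm above the tray floor). Wheel (22 mm across) trails 10 mm to its -x. The castor is straight when this x axis lies along the caddy's x, either way round.
- swivel_pn (a point): Swivel axis of the castor at the caddy's +x -y corner (60 mm along, 36 mm across from the middle, 25 mm above the tray floor). Wheel (22 mm across) trails 10 mm to its -x. The castor is straight when this x axis lies along the caddy's x, either way round.
- swivel_np (a point): Swivel axis of the castor at the caddy's -x +y corner (60 mm along, 36 mm across from the middle, 25 mm above the tray floor). Wheel (22 mm across) trails 10 mm to its -x. The castor is straight when this x axis lies along the caddy's x, either way round.
- swivel_nn (a point): Swivel axis of the castor at the caddy's -x -y corner (60 mm along, 36 mm across from the middle, 25 mm above the tray floor). Wheel (22 mm across) trails 10 mm to its -x. The castor is straight when this x axis lies along the caddy's x, either way round.
There are look-alikes about, which are no part of the job. Leave any pink look-alike of the part that bears scoop_grip alone.

How it is judged:
By the outcome, as a careful person would: the job done as asked, in the order asked, and still so for the second after the job is handed in, with the robot touching nothing.
It also fails if it takes over 67 s, if anything falls off the work surface, if the arm or the gripper's body presses on something with over 40 N, if the wrist force passes 120 N, or if a joint passes its speed limit or range.

## Working session

There is one attempt and no reset: what is moved stays moved. The work goes in short steps, Python scripts to look and compute and a shell command to move; the robot and the scene stay as the last step left them, time stands still between calls to the robot, and variables do not carry over. Pictures are saved under pics/ and viewed, and the job is handed in when it is done.

```bash
mkdir -p pics; ls; cat > h.py <<'E'
import numpy as np, cv2
from scipy.spatial.transform import Rotation as R
from plant import telemetry, imaging, ticket, finder, ctrl
def cam(n,save=None):
    p=imaging.read_camera(n)
    if save: cv2.imwrite('pics/'+save+'.png',cv2.cvtColor(p['pixels'],cv2.COLOR_RGB2BGR))
    return p
def K(p):
    f=p['pixels'].shape[0]/2/np.tan(np.radians(p['vfov'])/2)
    return np.array([[f,0,p['cx']],[0,f,p['cy']],[0,0,1]])
def toworld(p,rc,z):
    k=K(p);Rm=R.from_rotvec(np.ravel(p['rvec'])).as_matrix();t=np.ravel(p['tvec'])
    d=Rm.T@np.linalg.solve(k,[rc[1],rc[0],1.]);c=-Rm.T@t
    return c+d*(z-c[2])/d[2]
def topix(p,X):
    q=cv2.projectPoints(np.array(X,float).reshape(-1,1,3),np.ravel(p['rvec']),np.ravel(p['tvec']),K(p),None)[0].reshape(-1,2)
    return q[:,::-1]
E
python3 - <<'E'
from h import *
s=telemetry.get_state();print(s, ctrl.grip_point_offset)
for n in ['top','side','wrist']:
    p=cam(n,n+'0')
    print(n,p['vfov'],p['cx'],p['cy'],-R.from_rotvec(np.ravel(p['rvec'])).as_matrix().T@np.ravel(p['tvec']))
    for l,z in [('caddy',.002),('bar_a',.102),('scoop_grip',.026),('mark',.002),('jar',.002),('bottle',.002),('toolbox',.002),('valve',.002),('swivel_pp',.027)]:
        for d in finder.pinpoint(l,p)[:4]:
            print(l,round(d['confidence'],2),np.round(d['location'],1),np.round(toworld(p,d['location'],z),3))
E
```

```text
pics
{'time': 0.0, 'qpos': array([-1.45499171e+00,  2.87159897e-01,  1.57821585e+00,  1.62211218e-05,
        1.27861756e+00, -1.49973638e-01]), 'dq': array([-1.27446546e-03,  2.50198231e-04,  5.87935272e-04,  7.88657594e-05,
        3.75670777e-04, -2.19690904e-04]), 'joint_efforts': array([ 6.60596834e-05, -4.05982554e+01, -2.92624980e+01, -9.50147523e-05,
        5.74421865e-03,  9.14270174e-06]), 'eef_pos': array([ 0.17726604, -0.65060574,  0.22993001]), 'tcp_rot': array([ 9.91182823e-01,  1.32495928e-01,  2.82689011e-05, -1.20002039e-03]), 'contact_force': array([ 0.52707156, -0.07885829, -0.29813311]), 'wrist_torque': array([-0.02978225,  0.05248767,  0.02353975]), 'opening': 1.0040754969865213} 0.0187
top 44.54485175199776 255.61345125999776 189.2248388001782 [0.37162047 0.11646521 1.51063919]
caddy 0.79 [212.1 375.5] [ 0.486 -0.28   0.002]
caddy 0.56 [141.2 370. ] [ 0.72  -0.271  0.002]
bar_a 0.91 [216.4 411.9] [ 0.465 -0.363  0.102]
bar_a 0.87 [209.6 355.2] [ 0.486 -0.193  0.102]
scoop_grip 0.93 [156.6 316.3] [ 0.665 -0.09   0.026]
scoop_grip 0.71 [206.5 197.7] [0.506 0.291 
[... 400 characters left out ...]
77914 257.4582509120311 189.88386674339463 [0.45886207 0.92983926 1.03428152]
caddy 0.58 [131.  280.3] [ 0.486 -0.299  0.002]
bar_a 0.86 [ 99.  288.1] [ 0.467 -0.384  0.102]
bar_a 0.62 [193.3 301. ] [0.394 0.116 0.102]
bar_a 0.57 [126.2 275.2] [ 0.504 -0.205  0.102]
scoop_grip 0.8 [157.9 232.2] [ 0.652 -0.092  0.026]
scoop_grip 0.74 [377.  300.1] [0.367 0.645 0.026]
scoop_grip 0.53 [252.  261.9] [0.498 0.302 0.026]
jar 0.68 [186.9 209.3] [0.715 0.042 0.002]
bottle 0.78 [190.9 302.3] [0.383 0.017 0.002]
toolbox 0.73 [243.5 193.7] [0.717 0.284 0.002]
valve 0.83 [129.1 222.4] [ 0.724 -0.278  0.002]
wrist 60.7656816746037 256.7356644705555 191.83981757977034 [ 0.24001676 -0.63383524  0.37399601]
```

View pics/top0.png

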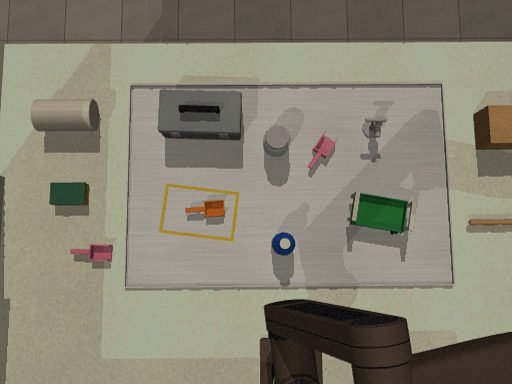

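View pics/side0.png

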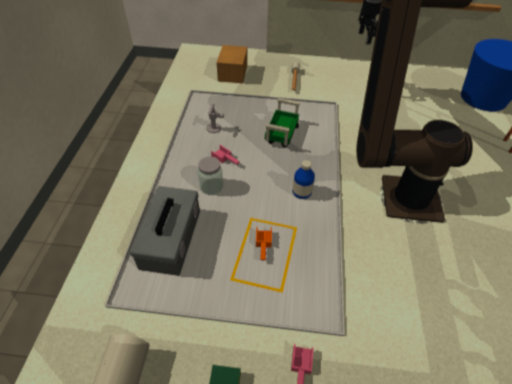

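The top view shows the orange scoop inside the yellow mark (about col 208, row 208), the caddy at (382, 212), the jar at (277, 142), the bottle at (284, 244) and the toolbox at (200, 112). There are pink decoys at (320, 150) and (95, 252). Next I'll refine these positions.

```bash
cat >> h.py <<'E'
def markfit(p,guess=None):
    """fit 230x150 centreline rectangle to yellow tape px -> x,y,yaw"""
    hsv=cv2.cvtColor(p['pixels'],cv2.COLOR_RGB2HSV)
    m=((hsv[...,0]>18)&(hsv[...,0]<32)&(hsv[...,1]>130)&(hsv[...,2]>110))
    rr,cc=np.nonzero(m)
    P=np.array([toworld(p,(r,c),.002)[:2] for r,c in zip(rr,cc)])
    from scipy.optimize import least_squares
    if guess is None: guess=[.5,.29,1.5]
    g=np.array(guess)
    k=np.linalg.norm(P-g[:2],axis=1)<.18
    P=P[k]
    def res(v):
        d=P-v[:2];c,s=np.cos(v[2]),np.sin(v[2])
        x=d[:,0]*c+d[:,1]*s;y=-d[:,0]*s+d[:,1]*c
        a=np.abs(x)-.115;b=np.abs(y)-.075
        o=np.hypot(np.maximum(a,0),np.maximum(b,0))+np.minimum(np.maximum(a,b),0)
        return o
    r=least_squares(res,g,loss='soft_l1',f_scale=.004)
    return r.x,len(P),np.median(np.abs(r.fun))
E
python3 - <<'E'
from h import *
for n in ['top','side']:
    p=cam(n)
    print(n,markfit(p))
    for l in ['caddy','scoop_grip','jar','bottle','toolbox','valve']:
        for d in finder.masks_of(l,p)[:3]:
            m=d['pixels'].astype(np.uint8)
            print(l,round(d['confidence'],2),d['extent'],m.sum(),cv2.minAreaRect(np.argwhere(m)[:,::-1].astype(np.float32)))
    if n=='top': cv2.imwrite('pics/c0.png',cv2.resize(cv2.cvtColor(p['pixels'][150:270,150:430],cv2.COLOR_RGB2BGR),None,fx=2.8,fy=2.8,interpolation=cv2.INTER_CUBIC))
E
```

```text
top (array([0.49145772, 0.28941768, 1.44107652]), 650, np.float64(0.0022334147238718357))
caddy 0.63 [348.1, 192.4, 417.3, 234.4] 2041 ((381.4385681152344, 213.77516174316406), (66.3464584350586, 36.29905700683594), 9.727578163146973)
scoop_grip 0.86 [72.6, 242.4, 113.7, 259.8] 477 ((90.5, 252.0), (16.0, 41.0), 90.0)
scoop_grip 0.65 [306.5, 136.2, 333.5, 167.6] 401 ((318.8846130371094, 152.92306518554688), (16.36365509033203, 34.94611358642578), 33.6900634765625)
scoop_grip 0.62 [183.2, 200.0, 224.7, 219.6] 403 ((204.11175537109375, 209.4529266357422), (15.492693901062012, 38.3482551574707), 85.60128784179688)
jar 0.71 [263.6, 126.7, 290.8, 159.1] 684 ((276.0, 141.5), (31.0, 26.0), 90.0)
jar 0.31 [345.8, 192.9, 415.3, 236.4] 2033 ((381.8575134277344, 214.20394897460938), (65.60025024414062, 36.11960983276367), 9.29330825805664)
bottle 0.88 [272.8, 234.9, 296.0, 257.7] 434 ((282.5, 244.00001525878906), (23.33452033996582, 21.920310974121094), 45.0)
toolbox 0.83 [159.2, 86.7, 242.4, 142.1] 3942 ((199.39761352539062, 115.0827865600586), (82.65198516845703, 49.379844665527344), 1.6365771
[... 759 characters left out ...]
75, 364.57427978515625), (20.696773529052734, 37.711910247802734), 5.7105937004089355)
scoop_grip 0.53 [257.1, 228.8, 270.8, 263.0] 333 ((263.5, 242.5), (31.0, 15.0), 90.0)
scoop_grip 0.49 [211.3, 144.7, 240.9, 163.0] 297 ((225.51539611816406, 155.22308349609375), (30.140439987182617, 14.7601318359375), 29.744882583618164)
jar 0.94 [196.0, 159.6, 224.7, 195.3] 837 ((209.5, 175.0), (38.0, 25.0), 90.0)
toolbox 0.63 [127.3, 185.5, 205.0, 275.6] 4343 ((165.35000610351562, 228.94998168945312), (54.39117431640625, 92.65473175048828), 18.434946060180664)
valve 0.68 [204.3, 103.5, 225.2, 135.5] 302 ((214.78526306152344, 117.79116821289062), (16.259660720825195, 29.22136688232422), 4.398705005645752)
```

View pics/c0.png

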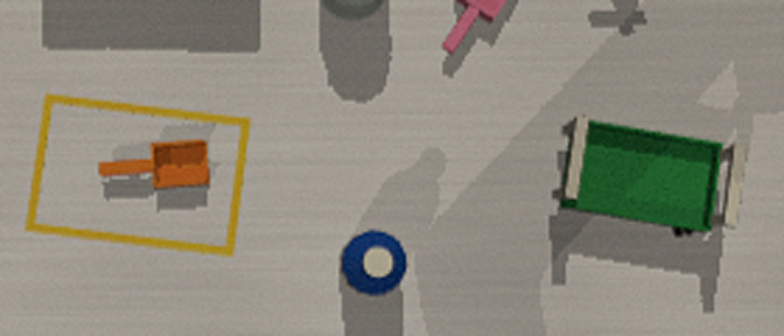

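```bash
cat >> h.py <<'E'
def rel(pos,psi):
    s=telemetry.get_state();T=R.from_quat(s['tcp_rot'])
    d=T.inv().apply(np.array(pos)-s['eef_pos'])/.15
    G=R.from_euler('z',psi)*R.from_quat([1,0,0,0])
    rv=(T.inv()*G).as_rotvec()/(np.pi/2)
    x=T.apply([1,0,0])
    print('t',round(s['time'],2),'at',np.round(s['eef_pos'],4),'psi',round(np.degrees(np.arctan2(x[1],x[0])),2),'F',np.round(s['contact_force'],1),'op',round(s['opening'],3),'q',np.round(s['qpos'],2))
    print('shift',np.round(d,4),'turn',np.round(rv,4),'rows',round(max(np.linalg.norm(d)*.15/.05,np.linalg.norm(rv)*90/8.59),1))
E
python3 -m crank '[[1,-1,0,0,0,0,1],[1,-1,0,0,0,0,1],[1,-1,0,0,0,0,1],[1,-1,0,0,0,0,1],[1,-1,0,0,0,0,1]]' 30
python3 -m crank '[[1,-1,0,0,0,-0.33,1],[1,-1,0,0,0,-0.33,1],[1,-1,0,0,0,-0.33,1],[1,-1,0,0,0,-0.33,1],[1,-1,0,0,0,-0.33,1]]'
python3 -c "
from h import *
rel([.503,.295,.21],np.radians(94.4))"
```

```text
time: 2.7
eef_pos: [0.2845, -0.4633, 0.2312]
tcp_rot: [0.991, 0.134, 0.0, -0.001]
contact_force: [0.0, -1.1, -0.0]
opening: 1.0
time: 3.2
eef_pos: [0.3894, -0.28, 0.2316]
tcp_rot: [0.923, 0.384, 0.0, 0.0]
contact_force: [-0.3, -0.3, -0.1]
opening: 1.001
t 3.2 at [ 0.3894 -0.28    0.2316] psi 45.2 F [-0.3 -0.3 -0.1] op 1.001 q [-0.84 -0.16  2.04  0.    1.26 -0.05]
shift [ 3.2538 -2.1638  0.1458] turn [ 5.000e-04 -4.000e-04 -5.466e-01] rows 11.7
```

```bash
python3 -m crank '[[1,-0.5,0,0,0,0,1],[1,-0.5,0,0,0,0,1],[1,-0.5,0,0,0,0,1],[1,-0.5,0,0,0,0,1]]'
python3 -m crank '[[1,-0.7,0,0,0,-0.3,1],[1,-0.7,0,0,0,-0.3,1],[1,-0.7,0,0,0,-0.3,1],[1,-0.7,0,0,0,-0.3,1]]'
python3 -c "
from h import *
rel([.503,.275,.21],np.radians(94.4))"
```

```text
time: 3.6
eef_pos: [0.442, -0.1218, 0.2316]
tcp_rot: [0.924, 0.383, 0.0, 0.0]
contact_force: [0.1, -0.2, -0.3]
opening: 1.001
time: 4.0
eef_pos: [0.474, 0.058, 0.2318]
tcp_rot: [0.808, 0.589, 0.0, 0.0]
contact_force: [-0.0, -0.5, 0.2]
opening: 0.999
t 4.0 at [0.474  0.058  0.2318] psi 72.11 F [-0.  -0.5  0.2] op 0.999 q [-0.09 -0.16  2.05 -0.    1.26  0.22]
shift [ 1.4363 -0.2606  0.145 ] turn [ 8.000e-04  1.000e-04 -2.476e-01] rows 4.4
```

```bash
python3 -m crank '[[1,-0.26,0,0,0,-0.25,1],[1,-0.26,0,0,0,-0.25,1],[1,-0.26,0,0,0,-0.25,1],[1,-0.26,0,0,0,-0.25,1],[1,-0.26,0,0,0,-0.25,1]]'
python3 - <<'E'
from h import *
p=cam('wrist','w1')
print(markfit(p,[.49,.288,1.441]))
for d in finder.pinpoint('scoop_grip',p)[:2]: print(d['confidence'],d['location'],toworld(p,d['location'],.026))
hsv=cv2.cvtColor(p['pixels'],cv2.COLOR_RGB2HSV)
m=((hsv[...,0]>3)&(hsv[...,0]<15)&(hsv[...,1]>150)&(hsv[...,2]>60)).astype(np.uint8)
P=np.argwhere(m);print(len(P),P.min(0),P.max(0))
rel([.503,.275,.21],np.radians(94.4))
E
```

```text
time: 4.5
eef_pos: [0.4832, 0.2114, 0.2312]
tcp_rot: [0.679, 0.734, -0.0, 0.0]
contact_force: [0.6, -0.3, 0.3]
opening: 0.999
(array([0.49004728, 0.28688022, 1.44020808]), 4216, np.float64(0.0022486196683979692))
0.61 [91.7, 278.4] [0.49909315 0.29031995 0.026     ]
3471 [ 51 252] [169 299]
t 4.6 at [0.4832 0.2097 0.2312] psi 94.32 F [ 1.1 -0.   0.5] op 0.994 q [ 0.22 -0.04  1.94 -0.    1.25  0.14]
shift [0.4239 0.1644 0.1408] turn [-0.0001  0.0005 -0.0008] rows 1.4
```

View pics/w1.png

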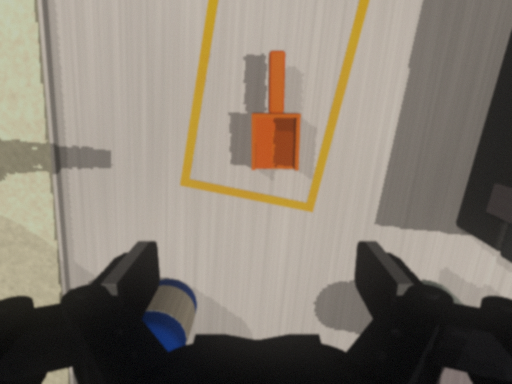

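The wrist view shows the scoop standing upright in the picture: handle tail at (277, 51), bowl front at (276, 169), inside the mark.

```bash
python3 - <<'E'
from h import *
p=cam('wrist')
hsv=cv2.cvtColor(p['pixels'],cv2.COLOR_RGB2HSV)
m=((hsv[...,0]>3)&(hsv[...,0]<15)&(hsv[...,1]>150)&(hsv[...,2]>60))
rr=[];pts=[]
for r in range(56,108,3):
    c=np.nonzero(m[r])[0]
    if len(c): pts.append(toworld(p,(r,c.mean()),.031)[:2])
pts=np.array(pts);a=np.polyfit(pts[:,1],pts[:,0],1)
r0=np.argwhere(m)[:,0].min()
tail=toworld(p,(r0,277),.030); junction=toworld(p,(112,277),.032)
print('axis dx/dy',a[0],'angle',np.degrees(np.arctan2(1,a[0])),'tail',tail,'junction',junction,'handle len',tail[1]-junction[1])
gy=((tail[1]-.038)+(junction[1]+.022))/2
gx=np.polyval(a,gy);print('grip',gx,gy)
rel([gx,gy,.0085],np.arctan2(1,a[0]))
E
```

```text
axis dx/dy -0.07287645879934859 angle 94.16814496090379 tail [0.49399993 0.32792427 0.03      ] junction [0.49925339 0.26863721 0.032     ] handle len 0.05928706481289958
grip 0.4963849113870679 0.2902807402682541
t 4.65 at [0.4832 0.2094 0.2312] psi 94.28 F [0.5 0.  0.3] op 0.999 q [ 0.22 -0.04  1.94 -0.    1.25  0.14]
shift [0.5318 0.1282 1.4845] turn [-0.0001  0.0004  0.0013] rows 4.7
```

```bash
python3 -m crank '[[0.53,0.13,0.3,0,0,0,0.6],[0.53,0.13,1,0,0,0,0.6],[0.53,0.13,1,0,0,0,0.6],[0.53,0.13,1,0,0,0,0.6]]'
python3 -m crank '[[0,0,0.3,0,0,0,0.6],[0,0,0.48,0,0,0,0.6],[0,0,0.48,0,0,0,0.6]]'
python3 -c "
from h import *
rel([.4964,.2903,.0085],np.radians(94.17))"
```

```text
time: 5.05
eef_pos: [0.495, 0.29, 0.0778]
tcp_rot: [0.68, 0.733, -0.002, -0.001]
contact_force: [-0.3, -0.8, -0.3]
opening: 0.605
time: 5.35
eef_pos: [0.4929, 0.2886, 0.0047]
tcp_rot: [0.68, 0.733, -0.005, -0.002]
contact_force: [-0.1, -0.6, -1.3]
opening: 0.601
t 5.35 at [0.4929 0.2886 0.0047] psi 94.26 F [-0.1 -0.6 -1.3] op 0.601 q [ 0.35  0.36  1.95 -0.    0.84  0.28]
shift [ 0.0096  0.0239 -0.0259] turn [-0.0061  0.0019  0.001 ] rows 0.1
```

```bash
python3 -m crank '[[0,0.01,-0.02,0,0,0,0.4],[0,0.01,-0.02,0,0,0,0],[0,0.01,-0.02,0,0,0,0],[0,0.01,-0.02,0,0,0,0],[0,0.01,-0.02,0,0,0,0]]' 30
python3 -m crank '[[0,0,-0.4,0,0,0,0],[0,0,-1,0,0,0,0],[0,0,-1,0,0,0,0],[0,0,-1,0,0,0,0]]'
python3 - <<'E'
from h import *
p=cam('wrist','w2')
# caddy estimate in top
rel([.48,-.28,.18],np.radians(94.17))
E
```

```text
time: 5.85
eef_pos: [0.5001, 0.2922, 0.0154]
tcp_rot: [0.679, 0.734, 0.002, 0.002]
contact_force: [0.4, -1.9, 7.3]
opening: 0.176
time: 6.25
eef_pos: [0.5025, 0.2941, 0.1726]
tcp_rot: [0.679, 0.734, 0.008, 0.004]
contact_force: [0.4, -0.4, -0.0]
opening: 0.174
t 6.3 at [0.5004 0.2933 0.1684] psi 94.44 F [ 0.7  0.1 -1.8] op 0.174 q [0.36 0.13 1.88 0.   1.12 0.28]
shift [-3.7995 -0.4302 -0.0954] turn [ 0.007  -0.0023  0.003 ] rows 11.5
```

View pics/w2.png

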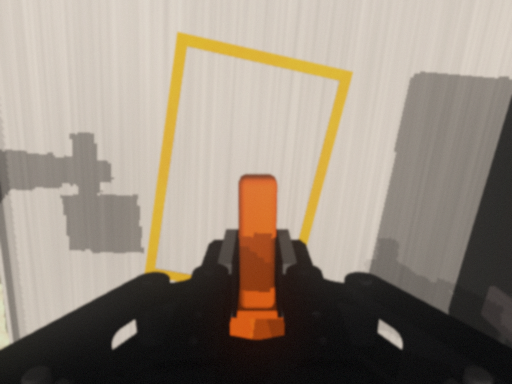

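```bash

python3 -m crank '[[-0.3,0.12,-0.45,0,0,0,0],[-0.6,0.12,-0.45,0,0,0,0],[-0.95,0.12,-0.45,0,0,0,0],[-0.95,0.12,-0.45,0,0,0,0]]'
python3 -m crank '[[-0.33,0,0,0,0,0,0],[-0.66,0,0,0,0,0,0],[-1,0,0,0,0,0,0]]'
python3 -m crank '[[-0.33,0,0,0,0,0.06,0],[-0.66,0,0,0,0,0.12,0],[-1,0,0,0,0,0.12,0]]'
python3 -m crank '[[-0.33,0,0,0,0,0,0],[-0.66,0,0,0,0,0,0],[-1,0,0,0,0,0,0],[-1,0,0,0,0,0,0]]'
python3 -c "
from h import *
rel([.47,-.37,.235],np.radians(83))"
```

```text
time: 6.7
eef_pos: [0.5265, 0.1482, 0.2298]
tcp_rot: [0.68, 0.733, -0.0, 0.0]
contact_force: [0.1, 0.5, -0.5]
opening: 0.179
time: 7.0
eef_pos: [0.5369, 0.0014, 0.2282]
tcp_rot: [0.679, 0.734, -0.0, -0.001]
contact_force: [0.6, -0.7, 0.4]
opening: 0.176
time: 7.3
eef_pos: [0.5485, -0.1473, 0.2281]
tcp_rot: [0.746, 0.666, -0.0, -0.001]
contact_force: [1.1, 0.1, -0.4]
opening: 0.18
time: 7.7
eef_pos: [0.531, -0.2999, 0.2279]
tcp_rot: [0.747, 0.664, -0.001, -0.001]
contact_force: [0.5, 0.6, -0.6]
opening: 0.17
t 7.7 at [ 0.531  -0.2999  0.2279] psi 83.27 F [ 0.5  0.6 -0.6] op 0.17 q [-0.68  0.15  1.75 -0.    1.25 -0.56]
shift [-0.5118 -0.349  -0.0464] turn [-0.0014  0.0003  0.003 ] rows 1.9
```

```bash

python3 -m crank '[[-0.25,-0.17,-0.05,0,0,0,0],[-0.51,-0.35,-0.05,0,0,0,0],[-0.51,-0.35,-0.05,0,0,0,0],[-0.51,-0.35,-0.05,0,0,0,0]]'
python3 - <<'E'
from h import *
p=cam('wrist','w3')
for l,z in (('bar_a',.102),('caddy',.002),('swivel_pp',.027),('swivel_nn',.027)):
  for d in finder.pinpoint(l,p)[:4]: print(l,d['confidence'],np.round(d['location'],1),toworld(p,d['location'],z))
rel([.47,-.28,.235],np.radians(83))
E
```

```text
time: 8.1
eef_pos: [0.4714, -0.3646, 0.2359]
tcp_rot: [0.746, 0.666, 0.0, -0.001]
contact_force: [-0.2, -0.3, -1.4]
opening: 0.176
bar_a 0.79 [184.4 247.6] [ 0.46290288 -0.36526133  0.102     ]
caddy 0.82 [ 85.5 257.2] [ 0.48128625 -0.27953729  0.002     ]
caddy 0.24 [178.8 248.8] [ 0.45955517 -0.38242551  0.002     ]
swivel_nn 0.41 [ 83.6 256.3] [ 0.4803868  -0.27892402  0.027     ]
t 8.35 at [ 0.4729 -0.3638  0.237 ] psi 83.74 F [ 0.1  0.9 -0.4] op 0.177 q [-0.83  0.11  1.77  0.    1.26 -0.72]
shift [ 0.5532 -0.0804  0.0134] turn [-0.0002 -0.0004  0.0083] rows 1.7
```

View pics/w3.png

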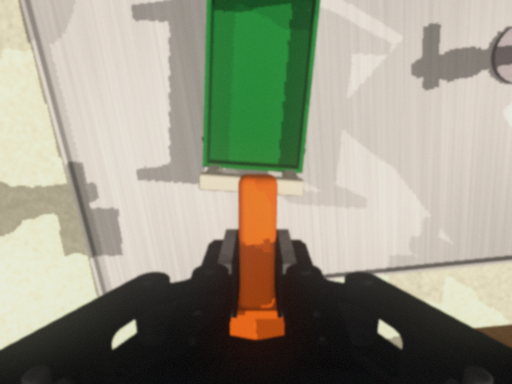

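```bash
python3 - <<'E'
from h import *
p=cam('wrist')
g=p['pixels'].astype(int)
m=(g.min(2)>150)&(g[...,0]-g[...,2]<60)
cv2.imwrite('pics/w3z.png',cv2.resize(cv2.cvtColor(p['pixels'][140:215,180:330],cv2.COLOR_RGB2BGR),None,fx=5,fy=5,interpolation=cv2.INTER_NEAREST))
cv2.imwrite('pics/w3y.png',cv2.resize(cv2.cvtColor(p['pixels'][0:200,180:340],cv2.COLOR_RGB2BGR),None,fx=3,fy=3,interpolation=cv2.INTER_NEAREST))
np.savez('p3.npz',rvec=p['rvec'],tvec=p['tvec'],vfov=p['vfov'],cx=p['cx'],cy=p['cy'],pixels=p['pixels'])
E
```

```text
(no output)
```

View pics/w3z.png

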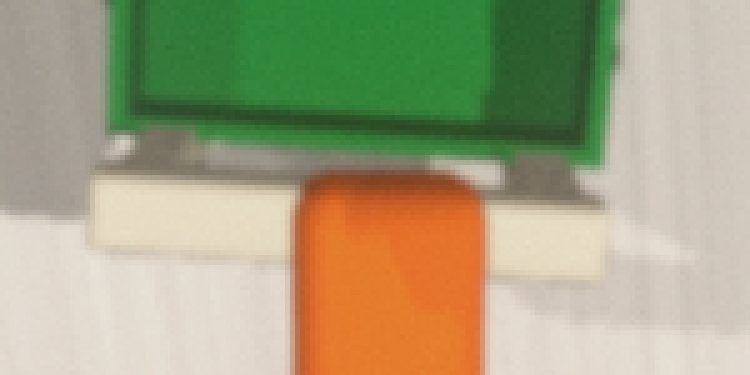

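View pics/w3y.png

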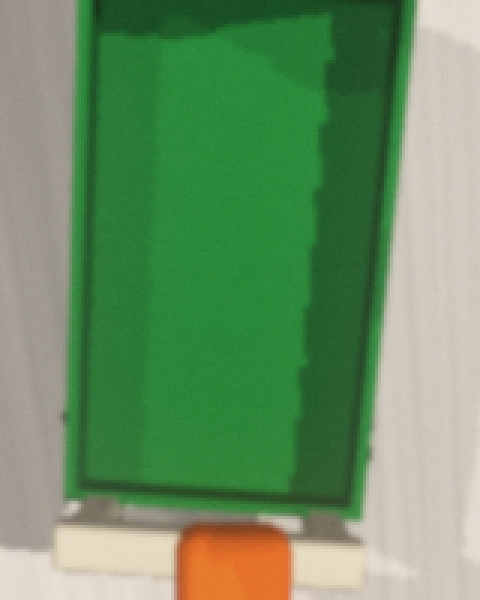

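```bash
python3 - <<'E'
from h import *
p=dict(np.load('p3.npz'))
c=np.array([toworld(p,rc,.109) for rc in [(175,198),(181.3,301),(189.5,198),(195.6,301)]])
print(c, np.linalg.norm(c[1]-c[0]),np.linalg.norm(c[2]-c[0]))
v=(c[1]-c[0]+c[3]-c[2]);yaw=np.arctan2(v[0]*-1,v[1])  # bar dir
print('bar mid',c.mean(0),'bar dir deg',np.degrees(np.arctan2(v[1],v[0])))
r=np.array([toworld(p,rc,.057) for rc in [(165,201.5),(0,206),(172,301),(0,318)]])
print(r)
for a,b in((0,1),(2,3)):
    d=r[b]-r[a];print(np.degrees(np.arctan2(d[1],d[0])))
print(np.linalg.norm(r[2]-r[0]))
E
```

```text
[[ 0.42421164 -0.35056538  0.109     ]
 [ 0.51020083 -0.36561343  0.109     ]
 [ 0.42223511 -0.36306762  0.109     ]
 [ 0.50925153 -0.37818747  0.109     ]] 0.08729596461385435 0.012657514723810817
bar mid [ 0.46647478 -0.36435848  0.109     ] bar dir deg -9.891509858214917
[[ 0.41865741 -0.35088506  0.057     ]
 [ 0.44522437 -0.20559748  0.057     ]
 [ 0.51682584 -0.3689526   0.057     ]
 [ 0.54336652 -0.21643574  0.057     ]]
79.63750785230711
80.12835350763729
0.09981721243897358
```

```bash

python3 -c "
from h import *
rel([.4852,-.258,.12],np.radians(80))"
```

```text
t 8.4 at [ 0.4729 -0.364   0.2371] psi 83.74 F [-0.7  0.2 -0.8] op 0.174 q [-0.83  0.11  1.77  0.    1.26 -0.72]
shift [0.7111 0.0045 0.7808] turn [-0.0001 -0.0003  0.0415] rows 3.2
```

```bash

python3 -m crank '[[0.35,0,0,0,0,0.04,0],[0.71,0,0.3,0,0,0.04,0],[0.71,0,0.6,0,0,0.04,0],[0.71,0,0.78,0,0,0.04,0],[0.71,0,0.78,0,0,0.04,0]]'
python3 - <<'E'
from h import *
p=cam('wrist','w4');p=cam('side','s4')
cv2.imwrite('pics/s4.png',cv2.resize(cv2.cvtColor(p['pixels'][60:180,220:360],cv2.COLOR_RGB2BGR),None,fx=4,fy=4,interpolation=cv2.INTER_CUBIC))
rel([.4852,-.258,.052],np.radians(80))
E
```

```text
time: 8.9
eef_pos: [0.4807, -0.2549, 0.1141]
tcp_rot: [0.765, 0.644, -0.001, -0.006]
contact_force: [-1.0, 0.3, -1.4]
opening: 0.184
t 9.0 at [ 0.4844 -0.2591  0.1207] psi 80.08 F [ 0.2 -0.1 -0.5] op 0.178 q [-0.68  0.13  1.97 -0.    1.04 -0.5 ]
shift [0.008  0.0042 0.458 ] turn [-0.0003 -0.0001  0.0009] rows 1.4
```

View pics/w4.png

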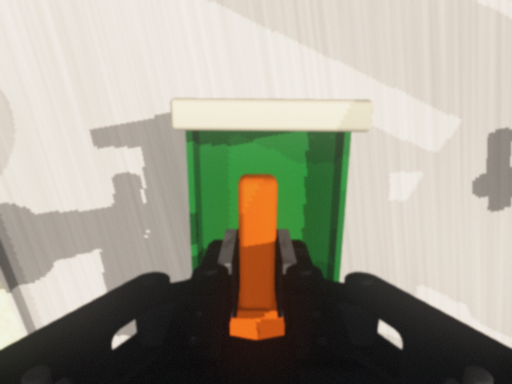

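View pics/s4.png

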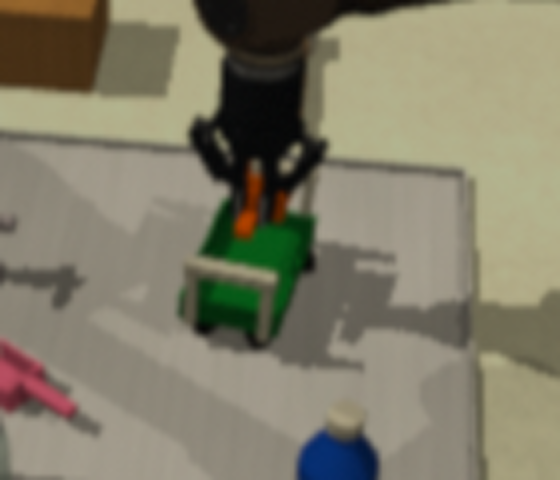

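```bash

python3 -m crank '[[0.01,0.01,0.2,0,0,0,0],[0.01,0.01,0.4,0,0,0,0],[0.01,0.01,0.44,0,0,0,0],[0.01,0.01,0.46,0,0,0,0],[0.01,0.01,0.46,0,0,0,0]]'
python3 -c "
from h import *
rel([.4852,-.258,.05],np.radians(80))"
```

```text
time: 9.5
eef_pos: [0.4871, -0.2595, 0.0535]
tcp_rot: [0.766, 0.643, 0.0, 0.002]
contact_force: [0.4, -0.6, -1.0]
opening: 0.181
t 9.5 at [ 0.4871 -0.2595  0.0535] psi 80.01 F [ 0.4 -0.6 -1. ] op 0.181 q [-0.67  0.23  2.   -0.    0.9  -0.5 ]
shift [ 0.0076 -0.0143  0.0235] turn [0.0021 0.0011 0.0001] rows 0.1
```

```bash

python3 -m crank '[[0,0,0.02,0,0,0,0],[0,0,0.035,0,0,0,0],[0,0,0.035,0,0,0,0]]'
```

```text
time: 9.8
eef_pos: [0.4871, -0.2593, 0.0482]
tcp_rot: [0.766, 0.643, 0.0, 0.002]
contact_force: [0.2, -0.2, 4.0]
opening: 0.179
```

```bash

python3 -m crank '[[0,0,0,0,0,0,0.3],[0,0,0,0,0,0,0.42],[0,0,0,0,0,0,0.42],[0,0,-0.15,0,0,0,0.42],[0,0,-0.5,0,0,0,0.42],[0,0,-0.9,0,0,0,0.42],[0,0,-0.9,0,0,0,0.6]]'
python3 - <<'E'
from h import *
p=cam('wrist','w5');p=cam('side','s5')
cv2.imwrite('pics/s5.png',cv2.resize(cv2.cvtColor(p['pixels'][60:180,220:360],cv2.COLOR_RGB2BGR),None,fx=4,fy=4,interpolation=cv2.INTER_CUBIC))
rel([.4665,-.3645,.18],np.radians(-10))
E
```

```text
time: 10.5
eef_pos: [0.4885, -0.2602, 0.1879]
tcp_rot: [0.766, 0.643, 0.001, 0.006]
contact_force: [0.1, -0.4, 0.3]
opening: 0.576
t 10.6 at [ 0.4872 -0.2592  0.1843] psi 80.03 F [ 0.2 -0.8 -0.7] op 0.599 q [-0.67  0.06  1.93  0.    1.15 -0.5 ]
shift [-0.7152 -0.0144  0.0306] turn [ 0.0044 -0.0013  1.0004] rows 10.5
```

View pics/w5.png

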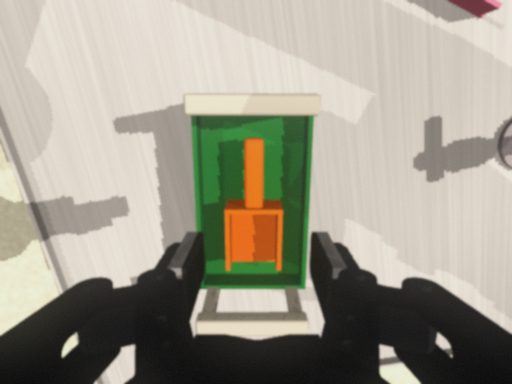

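View pics/s5.png

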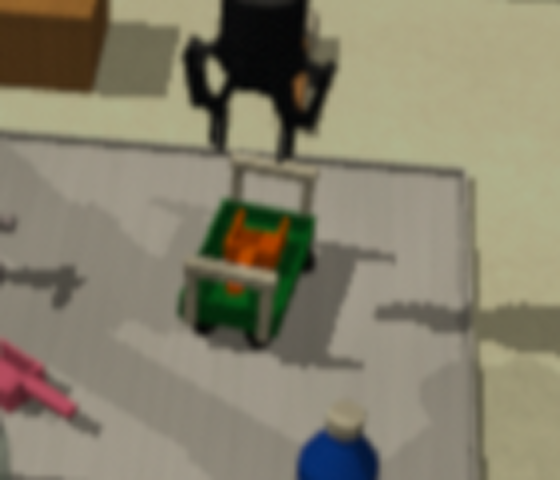

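Scoop is lying in the tub, bowl toward the near bar. Next: pinch the trailing bar.

```bash

python3 -m crank '[[-0.3,0,0,0,0,0.09,0.55],[-0.6,0,0,0,0,0.19,0.55],[-0.72,0,0,0,0,1,0.55],[-0.72,0,0,0,0,1,0.55],[-0.72,0,0,0,0,1,0.55],[-0.72,0,0,0,0,1,0.55],[-0.72,0,0,0,0,1,0.55],[-0.72,0,0,0,0,1,0.55],[-0.72,0,0,0,0,1,0.55],[-0.72,0,0,0,0,1,0.55],[-0.72,0,0,0,0,1,0.55],[-0.72,0,0,0,0,1,0.55]]'
python3 - <<'E'
from h import *
p=cam('wrist','w6')
for d in finder.pinpoint('bar_a',p)[:2]: print(d['confidence'],d['location'],toworld(p,d['location'],.102))
p=cam('side','s6')
cv2.imwrite('pics/s6.png',cv2.resize(cv2.cvtColor(p['pixels'][60:180,220:360],cv2.COLOR_RGB2BGR),None,fx=4,fy=4,interpolation=cv2.INTER_CUBIC))
rel([.4665,-.3645,.085],np.radians(-10))
E
```

```text
time: 11.8
eef_pos: [0.4658, -0.3633, 0.1776]
tcp_rot: [0.996, -0.087, -0.002, -0.002]
contact_force: [-0.1, 0.2, 0.4]
opening: 0.547
0.84 [198.6, 12.5] [ 0.49676735 -0.19567019  0.102     ]
0.7 [198.5, 259.5] [ 0.46707585 -0.36494519  0.102     ]
t 11.95 at [ 0.4664 -0.3638  0.1792] psi -9.88 F [ 0.1 -0.1  0.5] op 0.546 q [-0.83  0.15  1.83  0.    1.16  0.91]
shift [0.0028 0.0055 0.628 ] turn [-0.0012  0.0015  0.0013] rows 1.9
```

View pics/w6.png

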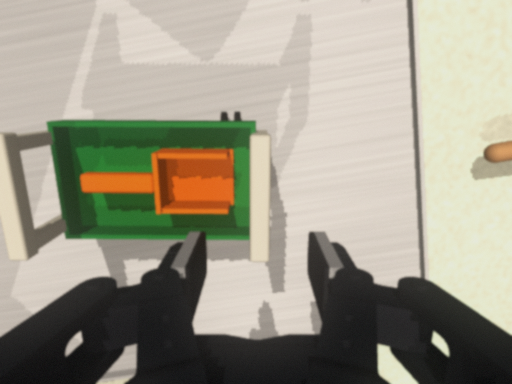

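View pics/s6.png

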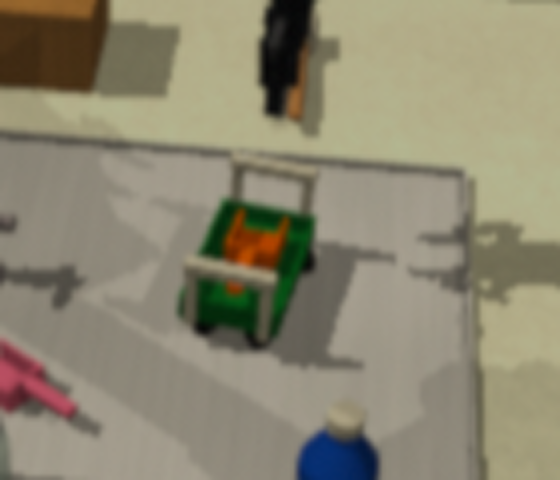

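```bash

python3 -m crank '[[0,0.005,0.3,0,0,0,0.5],[0,0.005,0.6,0,0,0,0.5],[0,0.005,0.64,0,0,0,0.5],[0,0.005,0.64,0,0,0,0.4],[0,0.005,0.64,0,0,0,0.3],[0,0.005,0.64,0,0,0,0],[0,0.005,0.64,0,0,0,0],[0,0.005,0.64,0,0,0,0],[0,0.005,0.64,0,0,0,0]]' 40
python3 - <<'E'
from h import *
p=cam('wrist','w7')
for d in finder.pinpoint('bar_a',p)[:2]: print(d['confidence'],d['location'],toworld(p,d['location'],.102))
rel([.4665,-.3645,.085],np.radians(-10))
E
```

```text
time: 12.85
eef_pos: [0.4683, -0.3669, 0.088]
tcp_rot: [0.996, -0.087, 0.002, 0.002]
contact_force: [0.5, -1.0, 6.1]
opening: 0.152
0.79 [264.2, 256.5] [ 0.46656444 -0.36619305  0.102     ]
t 12.95 at [ 0.4684 -0.3669  0.088 ] psi -9.97 F [-0.6 -0.6  4.8] op 0.157 q [-0.83  0.27  1.88  0.    0.99  0.91]
shift [-0.015  -0.0134  0.02  ] turn [ 0.0022 -0.0028  0.0004] rows 0.1
```

View pics/w7.png

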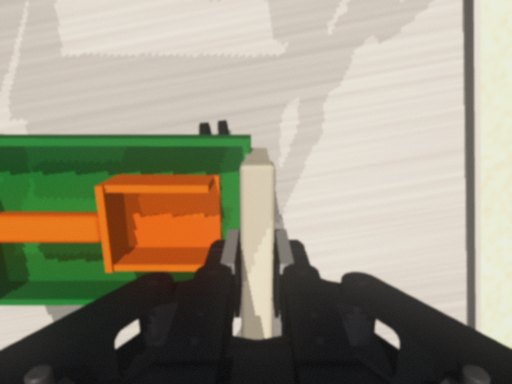

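```bash

python3 -m crank '[[0,-0.04,0,0,0,0,0],[0,-0.1,0,0,0,0,0],[0,-0.2,0,0,0,0,0],[0,-0.3,0,0,0,0,0],[0,-0.42,0,0,0,0,0],[0,-0.54,0,0,0,0,0],[0,-0.66,0,0,0,0,0],[0,-0.76,0,0,0,0,0],[0,-0.86,0,0,0,0,0],[0,-0.94,0,0,0,0,0],[0,-1,0,0,0,0,0],[0,-1,0,0,0,0,0]]'
python3 - <<'E'
from h import *
p=cam('top','t8')
q=cam('wrist','w8')
for d in finder.pinpoint('bar_a',p)[:2]: print(d['confidence'],d['location'],toworld(p,d['location'],.102))
cv2.imwrite('pics/t8.png',cv2.resize(cv2.cvtColor(p['pixels'][100:300,150:430],cv2.COLOR_RGB2BGR),None,fx=2.8,fy=2.8,interpolation=cv2.INTER_CUBIC))
rel([.526,-.0247,.085],np.radians(-10))
E
```

```text
time: 14.15
eef_pos: [0.4949, -0.2173, 0.088]
tcp_rot: [0.996, -0.086, 0.002, 0.001]
contact_force: [-0.3, 0.1, 8.3]
opening: 0.156
0.97 [201.1, 304.6] [ 0.51326151 -0.04071996  0.102     ]
0.7 [203.9, 361.2] [ 0.50348195 -0.21162639  0.102     ]
t 14.3 at [ 0.4947 -0.218   0.0879] psi -9.95 F [-0.8  0.1  8.5] op 0.152 q [-0.6   0.16  2.01  0.    0.97  1.14]
shift [-0.0172 -1.3051  0.0177] turn [ 0.0009 -0.0029  0.0006] rows 3.9
```

View pics/t8.png

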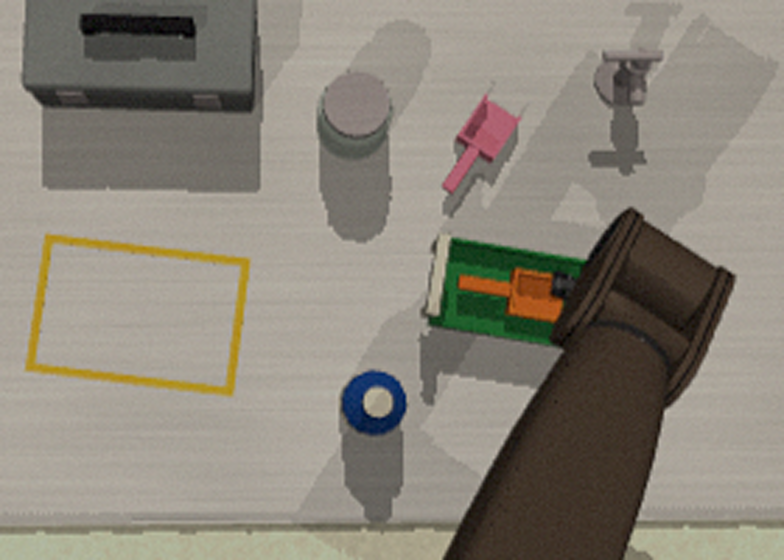

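View pics/w8.png

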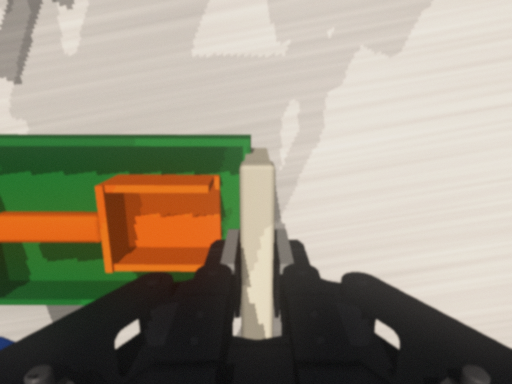

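```bash

python3 -m crank '[[-0.01,-0.04,0,0,0,0,0],[-0.01,-0.1,0,0,0,0,0],[-0.01,-0.2,0,0,0,0,0],[-0.01,-0.3,0,0,0,0,0],[-0.01,-0.42,0,0,0,0,0],[-0.01,-0.54,0,0,0,0,0],[-0.01,-0.65,0,0,0,0,0],[-0.01,-0.72,0,0,0,0,0],[-0.01,-0.78,0,0,0,0,0],[-0.01,-0.8,0,0,0,0,0]]'
python3 - <<'E'
from h import *
p=cam('side','s9')
rel([.526,-.0247,.085],np.radians(-10))
E
```

```text
time: 15.3
eef_pos: [0.514, -0.0991, 0.0879]
tcp_rot: [0.996, -0.086, 0.002, 0.001]
contact_force: [-1.3, -1.4, 7.8]
opening: 0.153
t 15.35 at [ 0.5141 -0.0988  0.0879] psi -9.9 F [0.4 1.1 8.4] op 0.157 q [-0.38  0.12  2.06  0.    0.96  1.36]
shift [-0.0068 -0.5005  0.0192] turn [ 0.0005 -0.0029  0.0011] rows 1.5
```

View pics/s9.png

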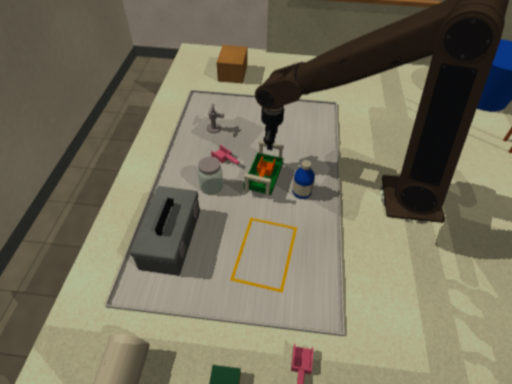

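```bash
cat > path.py <<'E'
from h import *
from scipy.interpolate import PchipInterpolator
def show(way,n,sl=None):
    """way: list (x,y,hdeg) of centre; prints rows rel. to current pose"""
    s=telemetry.get_state();T=R.from_quat(s['tcp_rot'])
    way=np.array(way);d=np.r_[0,np.cumsum(np.linalg.norm(np.diff(way[:,:2],axis=0),axis=1))]
    f=PchipInterpolator(d,way)
    for i in range(1,n+1):
        u=i/n; u=u*u*(3-2*u) if sl is None else u
        x,y,h=f(u*d[-1]);h=np.radians(h)
        g=np.array([x-.086*np.cos(h),y-.086*np.sin(h),s['eef_pos'][2]])
        dd=T.inv().apply(g-s['eef_pos'])/.15
        G=R.from_euler('z',h-np.pi/2)*R.from_quat([1,0,0,0])
        print(np.round([x,y,np.degrees(h)],3),'|',np.round(dd[:2],3),np.round((T.inv()*G).as_rotvec()[2]/np.pi*2,3))
E
python3 - <<'E'
from path import *
show([(.529,-.014,80.1),(.541,.060,80.1),(.531,.098,90)],10)
E
```

```text
[ 5.30e-01 -1.10e-02  8.01e+01] | [ 0.006 -0.023] -0.0
[ 5.33e-01 -2.00e-03  8.01e+01] | [ 0.016 -0.084] -0.0
[5.37e-01 1.10e-02 8.01e+01] | [ 0.024 -0.171] -0.0
[5.39e-01 2.60e-02 8.01e+01] | [ 0.023 -0.275] -0.0
[5.41e-01 4.30e-02 8.01e+01] | [ 0.013 -0.386] -0.0
[5.41e-01 5.90e-02 8.01e+01] | [-0.004 -0.495] -0.0
[5.3900e-01 7.4000e-02 8.2034e+01] | [-0.014 -0.592] -0.021
[ 0.535  0.087 85.873] | [-0.014 -0.672] -0.064
[ 0.532  0.095 88.9  ] | [-0.015 -0.727] -0.098
[ 0.531  0.098 90.   ] | [-0.016 -0.747] -0.11
```

```bash

python3 -m crank '[[0,-0.03,0,0,0,0,0],[0,-0.09,0,0,0,0,0],[0,-0.18,0,0,0,0,0],[0,-0.28,0,0,0,0,0],[0,-0.39,0,0,0,0,0],[0,-0.49,0,0,0,-0.01,0],[-0.01,-0.59,0,0,0,-0.03,0],[-0.01,-0.67,0,0,0,-0.06,0],[-0.015,-0.73,0,0,0,-0.1,0],[-0.015,-0.75,0,0,0,-0.11,0]]'
python3 - <<'E'
from path import *
s=telemetry.get_state();g=s['eef_pos'];x=R.from_quat(s['tcp_rot']).apply([1,0,0]);h=np.arctan2(x[1],x[0])+np.pi/2
c=g[:2]+.086*np.array([np.cos(h),np.sin(h)]);print(s['time'],c,np.degrees(h),s['contact_force'])
show([(*c,np.degrees(h)),(.512,.140,99),(.486,.182,90),(.479,.205,82.5)],12)
E
```

```text
time: 16.35
eef_pos: [0.5319, 0.0125, 0.088]
tcp_rot: [1.0, 0.001, 0.003, 0.001]
contact_force: [0.1, -1.6, 7.0]
opening: 0.151
16.35 [0.53179377 0.09852923] 90.07360488932676 [ 0.12240925 -1.61109099  6.97401365]
[ 0.531  0.101 90.936] | [ 0.003 -0.015] -0.01
[ 0.528  0.107 93.105] | [ 0.007 -0.055] -0.034
[ 0.524  0.116 95.766] | [ 0.007 -0.117] -0.063
[ 0.519  0.127 98.007] | [-0.007 -0.194] -0.088
[ 0.512  0.139 98.995] | [-0.039 -0.277] -0.099
[ 0.505  0.152 97.952] | [-0.102 -0.36 ] -0.088
[ 0.496  0.164 95.113] | [-0.187 -0.439] -0.056
[ 0.489  0.176 91.692] | [-0.269 -0.516] -0.018
[ 0.484  0.187 88.602] | [-0.332 -0.59 ] 0.016
[ 0.481  0.196 85.563] | [-0.382 -0.654] 0.05
[ 0.48   0.203 83.33 ] | [-0.415 -0.699] 0.075
[ 0.479  0.205 82.5  ] | [-0.427 -0.715] 0.084
```

```bash

python3 -m crank '[[0,-0.015,0,0,0,-0.01,0],[0.005,-0.055,0,0,0,-0.035,0],[0.005,-0.12,0,0,0,-0.065,0],[-0.005,-0.19,0,0,0,-0.09,0],[-0.04,-0.28,0,0,0,-0.1,0],[-0.1,-0.36,0,0,0,-0.09,0],[-0.19,-0.44,0,0,0,-0.055,0],[-0.27,-0.515,0,0,0,-0.02,0],[-0.33,-0.59,0,0,0,0.015,0],[-0.38,-0.655,0,0,0,0.05,0],[-0.415,-0.7,0,0,0,0.075,0],[-0.425,-0.715,0,0,0,0.085,0]]'
python3 - <<'E'
from path import *
p=cam('top','t10');q=cam('wrist','w10');r=cam('side','s10')
for n,P in (('t',p),('w',q),('s',r)):
  for d in finder.pinpoint('bar_a',P)[:2]: print(n,d['confidence'],d['location'],toworld(P,d['location'],.102))
  print(markfit(P,[.49,.288,1.44]))
s=telemetry.get_state();g=s['eef_pos'];x=R.from_quat(s['tcp_rot']).apply([1,0,0]);h=np.arctan2(x[1],x[0])+np.pi/2
c=g[:2]+.086*np.array([np.cos(h),np.sin(h)]);print(s['time'],g,c,np.degrees(h),s['contact_force'])
cv2.imwrite('pics/t10.png',cv2.resize(cv2.cvtColor(p['pixels'][150:270,150:310],cv2.COLOR_RGB2BGR),None,fx=4,fy=4,interpolation=cv2.INTER_CUBIC))
cv2.imwrite('pics/s10.png',cv2.resize(cv2.cvtColor(r['pixels'][150:310,190:360],cv2.COLOR_RGB2BGR),None,fx=3.6,fy=3.6,interpolation=cv2.INTER_CUBIC))
E
```

```text
time: 17.55
eef_pos: [0.4672, 0.1199, 0.0879]
tcp_rot: [0.998, -0.067, 0.002, 0.0]
contact_force: [-1.6, -2.2, 9.1]
opening: 0.153
t 0.97 [212.7, 196.1] [0.48065433 0.28655552 0.102     ]
t 0.62 [215.5, 250.5] [0.47097103 0.1230037  0.102     ]
(array([0.49144674, 0.28954803, 1.4405663 ]), 515, np.float64(0.0022135247608018604))
(array([0.49048839, 0.28728247, 1.43814532]), 3483, np.float64(0.0025224840273445764))
s 0.64 [234.3, 267.7] [0.48463014 0.28760352 0.102     ]
s 0.62 [188.6, 279.6] [0.46371271 0.10522101 0.102     ]
(array([0.48955802, 0.28598098, 1.44112886]), 625, np.float64(0.002634940552054252))
17.85 [0.46735914 0.1197488  0.08787351] [0.47883812 0.20497927] 82.32946508887744 [-2.15880072 -0.21515876 10.61576672]
```

View pics/t10.png

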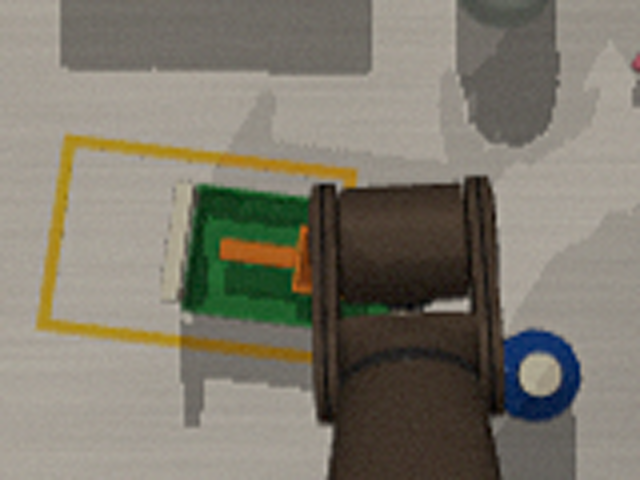

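View pics/w10.png

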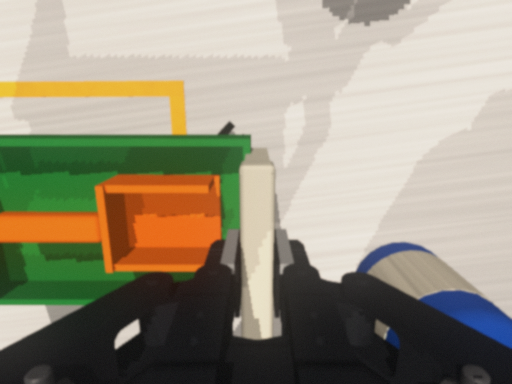

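View pics/s10.png

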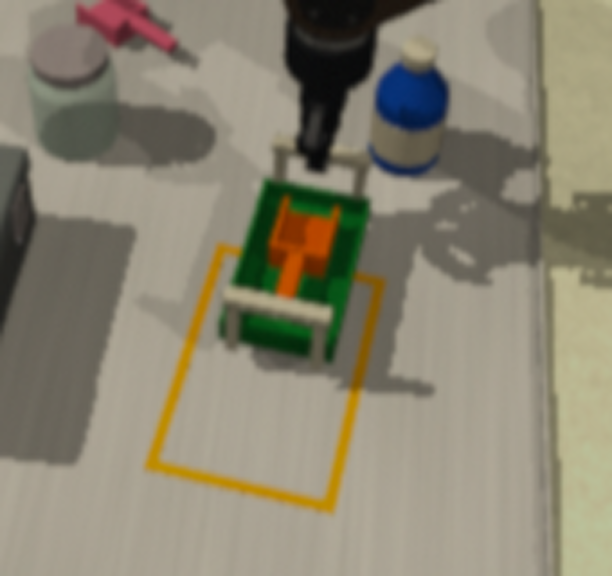

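```bash
python3 - <<'E'
from path import *
p=cam('wrist')
g=p['pixels'].astype(int);gr=(g[...,1]>g[...,0]*1.4)&(g[...,1]>g[...,2]*1.3)&(g[...,1]>40)
M=np.array([.4903,.2873]);h=1.4393;ax=np.array([np.cos(h),np.sin(h)]);nx=np.array([-ax[1],ax[0]])
F=[];N=[]
for c in range(5,75,5):
    r=np.nonzero(gr[:,c])[0];F.append(toworld(p,(r.min()-.5,c),.057)[:2]);N.append(toworld(p,(r.max()+.5,c),.057)[:2])
    if c%20==5:print(c,r.min(),r.max())
F=np.array(F);N=np.array(N)
print('width',np.mean((N-F)@nx))
mid=(F+N)/2
print('lateral of caddy midline rel mark axis at cols',((mid-M)@nx)[[0,-1]],'long',((mid-M)@ax)[[0,-1]])
for A in(F,N):
    d=np.polyfit(A[:,1],A[:,0],1)[0];print('edge deg',np.degrees(np.arctan2(1,d)))
# bar top ends far: corner
s=telemetry.get_state();G=s['eef_pos'][:2]
print('TCP lateral,long',(G-M)@nx,(G-M)@ax, 'mark deg',np.degrees(h))
print(markfit(p,[.49,.288,1.44]))
E
```

```text
5 136 304
25 136 304
45 136 304
65 136 304
width 0.10088640502742753
lateral of caddy midline rel mark axis at cols [0.00149995 0.00162067] long [-0.02672033 -0.06343151]
edge deg 82.26478306914565
edge deg 82.28840464998349
TCP lateral,long 0.0007845250052515846 -0.16908595639558874 mark deg 82.46581545317939
(array([0.49057131, 0.28742966, 1.43541358]), 3454, np.float64(0.002324883646057034))
```

```bash

python3 -m crank '[[0.003,-0.03,0,0,0,-0.002,0],[0.006,-0.08,0,0,0,-0.002,0],[0.008,-0.14,0,0,0,-0.002,0],[0.008,-0.2,0,0,0,-0.002,0],[0.008,-0.27,0,0,0,-0.002,0],[0.008,-0.34,0,0,0,-0.002,0],[0.008,-0.41,0,0,0,-0.002,0],[0.008,-0.46,0,0,0,-0.002,0],[0.008,-0.5,0,0,0,-0.002,0],[0.008,-0.53,0,0,0,-0.002,0],[0.008,-0.55,0,0,0,-0.002,0],[0.008,-0.55,0,0,0,-0.002,0]]'
python3 - <<'E'
from path import *
p=cam('top');q=cam('wrist','w11');r=cam('side','s11')
M=np.array([.4903,.2873]);h=1.4393;ax=np.array([np.cos(h),np.sin(h)]);nx=np.array([-ax[1],ax[0]])
for n,P,m in (('t',p,[.4914,.2895]),('s',r,[.4896,.286])):
  for d in finder.pinpoint('bar_a',P)[:2]:
    w=toworld(P,d['location'],.102)[:2];print(n,d['confidence'],d['location'],w,'long',(w-m)@ax,(w-M)@ax)
s=telemetry.get_state();G=s['eef_pos'][:2];x=R.from_quat(s['tcp_rot']).apply([1,0,0])
print(s['time'],'TCP lateral,long',(G-M)@nx,(G-M)@ax,np.degrees(np.arctan2(x[1],x[0]))+90,s['contact_force'])
cv2.imwrite('pics/t11.png',cv2.resize(cv2.cvtColor(p['pixels'][150:270,150:310],cv2.COLOR_RGB2BGR),None,fx=4,fy=4,interpolation=cv2.INTER_CUBIC))
cv2.imwrite('pics/s11.png',cv2.resize(cv2.cvtColor(r['pixels'][150:310,190:360],cv2.COLOR_RGB2BGR),None,fx=3.6,fy=3.6,interpolation=cv2.INTER_CUBIC))
E
```

```text
time: 19.1
eef_pos: [0.4795, 0.2021, 0.0879]
tcp_rot: [0.998, -0.065, 0.002, -0.001]
contact_force: [-2.0, 1.6, 9.2]
opening: 0.153
t 0.93 [207.8, 167.1] [0.49609814 0.3739166 ] long 0.08430382375481721 0.08662906020127635
s 0.74 [210.9, 273.8] [0.4744211  0.19876729] long -0.08846983145225198 -0.08985039069185645
19.35 TCP lateral,long -0.0005075109902840744 -0.08597210962246678 82.49520185270397 [-2.38915276  1.24812187  9.96692101]
```

View pics/s11.png

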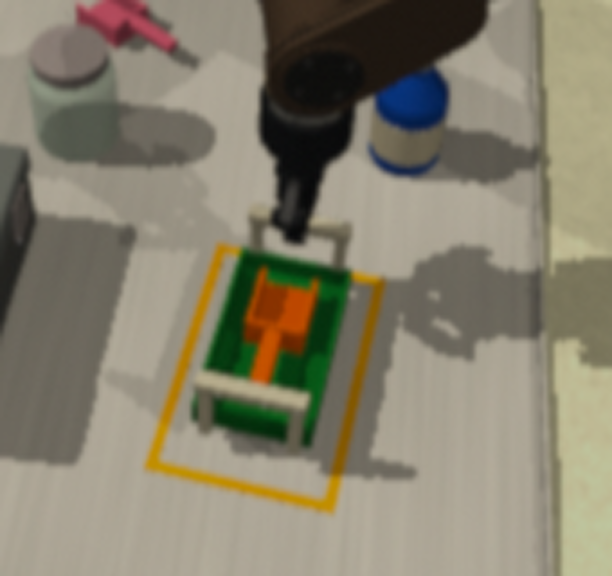

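View pics/w11.png

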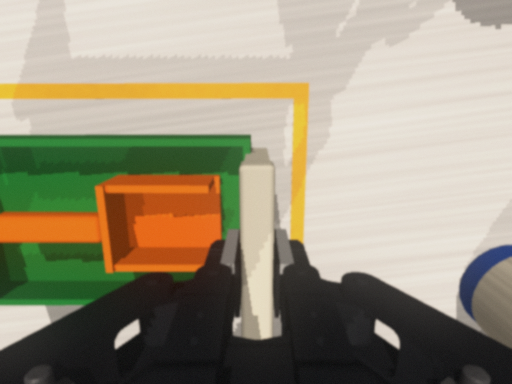

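View pics/t11.png

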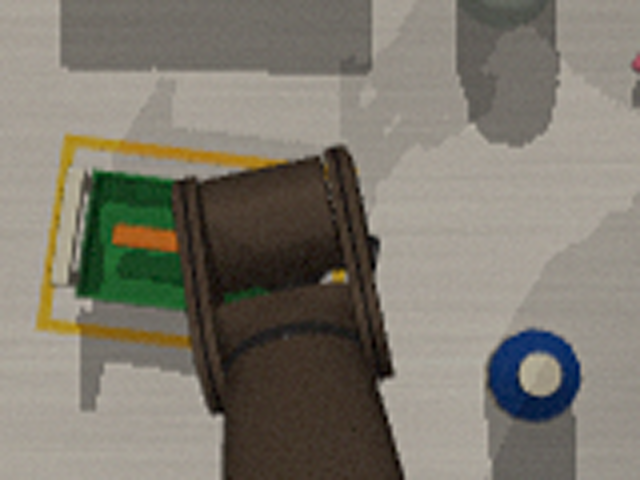

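```bash

python3 -m crank '[[0,0,0,0,0,0,0.2],[0,0,0,0,0,0,0.25],[0,0,0,0,0,0,0.3],[0,0,0,0,0,0,0.4],[0,0,0,0,0,0,0.45],[0,0,0,0,0,0,0.45],[0,0,-0.2,0,0,0,0.45],[0,0,-0.5,0,0,0,0.45],[0,0,-0.8,0,0,0,0.45],[0,0,-0.8,0,0,0,0.45]]'
python3 -m crank '[[0.3,0,-0.2,0,0,0,0.45],[-0.3,0.1,-0.2,0,0,0,0.45],[-0.3,0.4,-0.2,0,0,0,0.45],[-0.3,0.7,-0.2,0,0,0,0.45],[-0.3,0.9,-0.2,0,0,0,0.45],[-0.3,0.9,-0.2,0,0,0,0.45]]'
python3 - <<'E'
from path import *
p=cam('top','t12');q=cam('wrist','w12');r=cam('side','s12')
M=np.array([.4903,.2873]);h=1.4393;ax=np.array([np.cos(h),np.sin(h)]);nx=np.array([-ax[1],ax[0]])
for n,P,m in (('t',p,[.4914,.2895]),('w',q,M),('s',r,[.4896,.286])):
  for l,z in(('bar_a',.102),('caddy',.002)):
   for d in finder.pinpoint(l,P)[:2]:
    w=toworld(P,d['location'],z)[:2];print(n,l,d['confidence'],d['location'],w,'long',(w-m)@ax,'lat',(w-m)@nx)
rel([.49,.28,.3],-.13)
cv2.imwrite('pics/t12.png',cv2.resize(cv2.cvtColor(p['pixels'][80:280,130:410],cv2.COLOR_RGB2BGR),None,fx=2.8,fy=2.8,interpolation=cv2.INTER_CUBIC))
cv2.imwrite('pics/s12.png',cv2.resize(cv2.cvtColor(r['pixels'][150:310,190:360],cv2.COLOR_RGB2BGR),None,fx=3.6,fy=3.6,interpolation=cv2.INTER_CUBIC))
E
```

```text
time: 20.35
eef_pos: [0.4823, 0.202, 0.2132]
tcp_rot: [0.998, -0.066, 0.007, -0.002]
contact_force: [0.6, 0.6, 0.2]
opening: 0.455
time: 20.95
eef_pos: [0.4149, 0.0703, 0.2343]
tcp_rot: [0.998, -0.068, -0.0, 0.001]
contact_force: [-0.4, 0.6, 1.2]
opening: 0.447
t bar_a 0.87 [206.5, 167.4] [0.5000188  0.37307574] long 0.08398428995384552 lat 0.0024138643820585622
t bar_a 0.68 [211.7, 222.2] [0.48307011 0.20808946] long -0.08179989966888074 lat -0.0024163851483368893
t caddy 0.91 [212.6, 198.5] [0.48865845 0.29090714] long 0.0010355263164740938 lat 0.002902387500250439
w bar_a 0.77 [127.4, 87.9] [0.4804929  0.20390151] long -0.08396437841590475 lat -0.0012125846181426775
s bar_a 0.76 [210.0, 274.4] [0.4728885  0.19502249] long -0.09238325499577174 lat 0.004638468211349739
s caddy 0.86 [251.0, 261.9] [0.49931055 0.2838312 ] long -0.0008768498002949351 lat -0.00991108637068372
t 21.4 at [0.4158 0.0739 0.2349] psi -7.45 F [-0.3  1.   0.2] op 0.451 q [-0.07 -0.31  2.16  0.    1.29  1.64]
shift [ 0.3121 -1.4267 -0.4338] turn [-0.0001  0.0003 -0.    ] rows 4.6
```

View pics/s12.png

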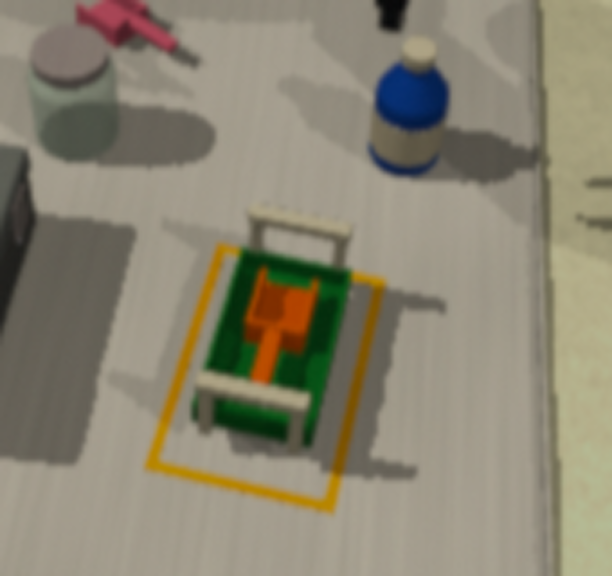

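View pics/w12.png

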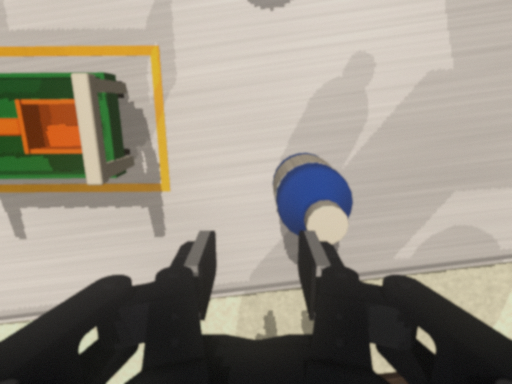

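View pics/t12.png

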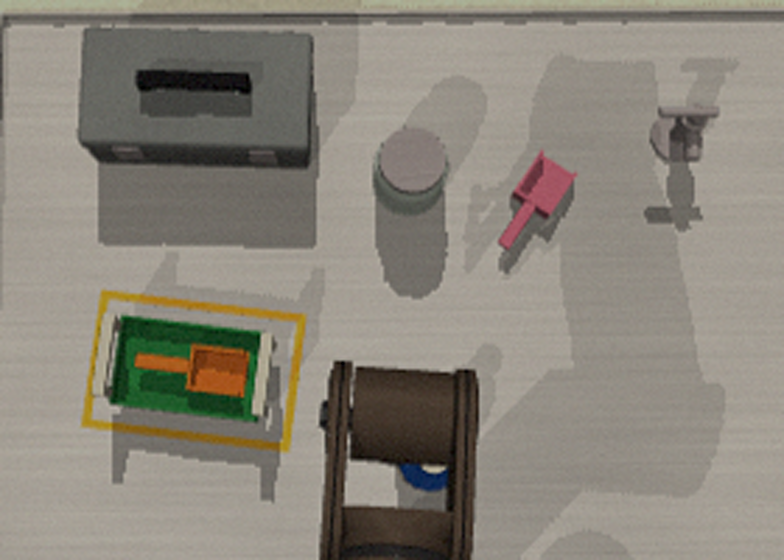

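The arm is clear and the caddy is standing in the outline. I'll take one close wrist-camera check from above.

```bash

python3 -m crank '[[0,-0.3,-0.5,0,0,0,0.45],[0,-0.7,-0.6,0,0,0,0.45],[0,-1,-0.6,0,0,0,0.45],[0,-1,-0.6,0,0,0,0.45]]'
python3 -m crank '[[-0.06,-0.35,0,0,0,0,0.45],[-0.06,-0.35,0,0,0,0,0.45],[-0.06,-0.35,0,0,0,0,0.45],[-0.06,-0.35,0,0,0,0,0.45],[-0.06,-0.35,0,0,0,0,0.45]]'
python3 - <<'E'
from path import *
q=cam('wrist','w13')
mf=markfit(q,[.49,.288,1.44]);print(mf)
M=mf[0][:2];h=mf[0][2];ax=np.array([np.cos(h),np.sin(h)]);nx=np.array([-ax[1],ax[0]])
for l,z in(('bar_a',.102),('caddy',.002)):
   for d in finder.pinpoint(l,q)[:2]:
    w=toworld(q,d['location'],z)[:2];print(l,d['confidence'],d['location'],w,'long',(w-M)@ax,'lat',(w-M)@nx)
E
```

```text
time: 21.8
eef_pos: [0.4359, 0.2248, 0.3271]
tcp_rot: [0.998, -0.065, 0.001, -0.001]
contact_force: [0.4, -1.2, 0.1]
opening: 0.45
time: 22.3
eef_pos: [0.4335, 0.274, 0.3249]
tcp_rot: [0.998, -0.067, -0.0, 0.0]
contact_force: [0.2, -0.6, -0.5]
opening: 0.45
(array([0.4901268 , 0.28618145, 1.44207916]), 2782, np.float64(0.0020319568996577525))
bar_a 0.9 [113.0, 316.9] [0.48014313 0.20196437] long -0.0848019095825287 lat -0.0009091898477047876
bar_a 0.85 [114.4, 157.4] [0.50189032 0.37386479] long 0.08846795639917673 lat -0.00041098589502006235
caddy 0.79 [110.3, 241.1] [0.49288503 0.28789679] long 0.002055205210989786 lat -0.0025152235616171586
```

View pics/w13.png

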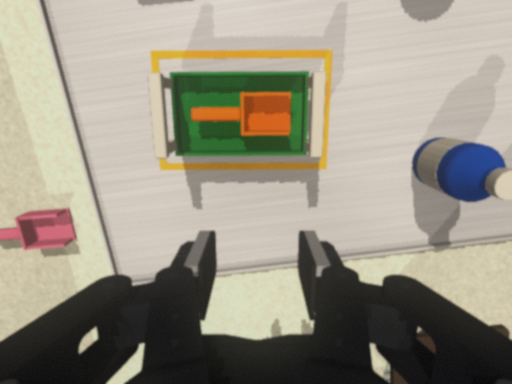

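```bash
python3 - <<'E'
from h import *
p=cam('top')
for l in ['jar','bottle','toolbox','valve']:
    d=finder.pinpoint(l,p)[:1]; print(l,d and np.round(d[0]['location'],1))
ticket.sign_off(); print(telemetry.get_state()['time'])
E
```

```text
jar [147. 276.]
bottle [244.3 283.4]
toolbox [138.8 200. ]
valve [140.3 371.3]
the job is handed in; nothing more can be done
the job is handed in; nothing more can be done
```

I did the job in the order asked and handed it in at about 22.5 s of the 67 s allowed. No verdict came back.

**What I did**
- I laid the orange scoop in the tub and let go.
- I pinched the trailing push bar and pushed the caddy about 270 mm straight along its length.
- I steered it between the jar and the bottle, then ran it in straight for the last 82 mm or so along the mark's axis.
- I opened the gripper and lifted clear.

**Last checks**
- **Position:** in the close wrist-camera view the caddy is about 2 mm off centre lengthwise and 1 mm across, with the scoop still inside. It is about 0.2° off square.
- **Other cameras:** the lower-resolution top and side views scattered more. Their point readings were a few mm off, and one side-camera reading was 10 mm off across.
- **Castors:** they are hidden under the tub, so I did not see them at the end. That they are straight rests on the final straight run.
- **Other objects:** the jar, bottle, toolbox and valve came up within 1–3 pixels (about 3–9 mm) of their first readings. That is the usual scatter of the network, and no contact showed in the forces I read after each move.
- **Force:** while I held the bar, the gripper pressed down on it with about 5–10 N, so the wheels stayed on the tray.

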